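# Set and lock the engraver's height, load the handle blanks

### The job

Get the bench engraver ready for a batch of handles: slide its lock fully away from the knob to the end stop, turn the height knob until its white pointer points squarely at the black index mark, then slide the lock fully home again without disturbing the setting; never turn the knob unless the lock is slid fully open. Also, at any time, lay every wooden handle blank from the table flat in the loading tray, each in a lane of its own along the lane (either way round), and leave the other things on the table where they are.

Things in the scene. Friction and masses are not known exactly. Their poses are not given: they have to be found in the camera images.
- knob_centre (a point): Engraver's height knob on the grey deck (deck top 50 mm above the table): black disc 64 mm across with an upright bar grip 58 mm long, 14 mm thick, gripped across the 14 mm. This point is on the vertical turning axis, half-way up the bar (bar from 20 mm below to 16 mm above it); x axis along the bar towards the white pointer's end. Friction 0.06 N m, no spring: it stays as left.
- knob_pointer (a point): Pointer end of the knob's bar, 29 mm from the axis, at the height of knob_centre: a white line runs along the bar's top from the middle to this end and down that end.
- knob (a joint): Angle of the knob, rad, growing counterclockwise seen from above, stops at 0 and 5.2; it starts between 0.2 and 0.9. The mark always lies between 2.2 and 4.5, so it is reached counterclockwise from the start.
- index_mark (a point): The index mark: the one black bar, 18 by 7 mm, on the flat fixed aluminium ring (108 mm across, 4 mm thick) round the knob; this point is 45 mm from the knob's axis, its x axis points outward from the axis through the mark. It lies at another angle at each start. The ring's other ticks are hair-thin.
- lock (a joint): Travel of the lock slide, m: 0 = locked (pushed home towards the knob, its steel tongue reaching to the knob's disc), 0.060 = unlocked end stop, farthest from the knob. Friction about 3 N, no spring.
- lock_grip (a point): Lock slide's dark steel upright grip on the deck beside the knob: 16 mm (x) by 26 mm (y) by 42 mm high; this point is on its middle, 28 mm above its underside, 14 mm below its top. Its y axis points along the track towards the knob (locking); it moves along -y to unlock. Deck clear either side in x.
- tray_floor (a point): Centre of the floor's upper face (5 mm above the table) of the flat fixed aluminium loading tray, outside 170 (x) by 236 (y) mm, with ribs 7 mm high above the floor. Four lanes run along its x axis, each 54 mm wide and 162 mm long, at y = -87, -29, 29 and 87 mm.
- screwdriver: Bystander: loose screwdriver, 130 mm long, lying among the handles; not part of the job. Origin under its middle.
- tape_roll: Bystander: loose clear tape roll lying flat, 100 mm across, 24 mm high; origin at the centre of its underside.
- tape_roll_small: Bystander: loose paper tape roll lying flat, 72 mm across, 20 mm high; origin at the centre of its underside.
- handle1_mid (a point): Wooden tool-handle blank lying on the table: bar 100 mm long (x axis), 30 mm wide, 28 mm high, with a brass ferrule 22 mm across standing out 14 mm at the +x end; about 80 g. This point is the centre of the wooden bar, 14 mm above its underside. Three or four blanks are present; an absent one reads None from the start.
- handle2_mid (a point): Wooden tool-handle blank lying on the table: bar 100 mm long (x axis), 30 mm wide, 28 mm high, with a brass ferrule 22 mm across standing out 14 mm at the +x end; about 80 g. This point is the centre of the wooden bar, 14 mm above its underside. Three or four blanks are present; an absent one reads None from the start.
- handle3_mid (a point): Wooden tool-handle blank lying on the table: bar 100 mm long (x axis), 30 mm wide, 28 mm high, with a brass ferrule 22 mm across standing out 14 mm at the +x end; about 80 g. This point is the centre of the wooden bar, 14 mm above its underside. Three or four blanks are present; an absent one reads None from the start.
- handle4_mid (a point): Wooden tool-handle blank lying on the table: bar 100 mm long (x axis), 30 mm wide, 28 mm high, with a brass ferrule 22 mm across standing out 14 mm at the +x end; about 80 g. This point is the centre of the wooden bar, 14 mm above its underside. Three or four blanks are present; an absent one reads None from the start.
Mind the look-alikes: they are no part of the job. Leave any blue or orange look-alike of the part that bears handle2_mid alone. Leave any green look-alike of the part that bears handle4_mid alone.

How it is judged:
By the outcome, as a careful person would: the job done as asked, in the order asked, and still so for the second after the job is handed in, with the robot touching nothing.
Of handle1, handle2, handle3, handle4 only 3 to 4 are there at a start; the rules pass over those that are not, and their reading is None.
At some moment in a run one of handle1, handle2, handle3, handle4 may be knocked a few centimetres aside while the robot is not near it.
Once in a run the grip may slacken for a moment while it holds something.
It also fails if it takes over 208 s, if anything falls off the work surface, if the arm or the gripper's body presses on something with over 40 N, if the wrist force passes 120 N, or if a joint passes its speed limit or range.

### The arm

A 6-joint arm with a two-finger parallel gripper is mounted at the origin on the work surface. World frame = base frame: x ahead of the robot, y to its left, z up, the work surface at z = 0. Lengths are in m, angles in rad, forces in N, time in s.
With the tool pointing down it reaches from about 0.25 to 0.775 m from the base axis. Payload 4 kg.
Tool frame: the origin (TCP) lies at the centre of the arm's flange, where the gripper is bolted on; the fingertips stand 199 mm ahead of it and the grasp point (between the pads) lies 180 mm ahead of it (robot.tcp_to_tips is the distance from the TCP to the fingertips, in m); z points along the fingers, y is the line along which they close (so a half turn about z gives the same grasp; the last joint's range is limited). The gripper opens to 94 mm and grips with 3 to 60 N. Pads are 16 mm wide; open, the fingers measure 119 mm over their backs; the gripper's body (75 mm by 177 mm) begins 78 mm behind the grasp point.
Start: joints at [-1.35, 0.087, 1.371, -0, 1.684, -0.103], TCP at [0.175, -0.521, 0.405] pointing down, gripper open.
Joint ranges: [-3.1, 3.1], [-0.76, 2.03], [0.27, 2.55], [-1.08, 4.22], [0.17, 2.65], [-2.57, 2.57]. Speed limits (rad/s): [2.79, 2.79, 3.14, 3.14, 3.14, 3.14].

### API

Orientations are given as [roll, pitch, yaw] about the fixed x, y, z axes, in that order (R = Rz(yaw) Ry(pitch) Rx(roll)).
In Python, from bench import telemetry, snapshot, ticket, robot gives the robot as it stands.
- The arm moves only by the tool apply_moves, never from a script. Its argument "moves" is a list that holds one entry, the list of rows, each a list of 5 numbers: the shift along the tool's x, y, z in units of 50 mm (1.0 is 50 mm), then the turn about the tool's z in units of 10 degrees (1.0 is 10 degrees), then the closure, from 0 (fully open) to 1 (shut). A call has 1 to 10 rows; each row is the pose to reach, as a shift and turn from the pose commanded when the call began, along the tool's axes at that moment; what a row does not reach only later rows make up. A row lasts 1/8 s, in which the tool goes at most 62.5 mm and 10.7 degrees, less where a joint would pass 70% of its speed; a pose out of reach is approached as far as the arm can. A call with a gripper value outside its range is refused whole. The fingers move at their own pace and stop on an object; the grip force is fixed at half the most. Time passes only in rows, so rows that repeat a pose let the fingers close. It gives the time, the measured TCP pose, the force, the opening and the grip force at its end, in the units of the state.
- telemetry.get_obs(): the state, without advancing time (a new reading comes with each control period).
- snapshot(name): name is "scene" or "top" or "wrist"; returns a dict with "image" (384x512x3 uint8, red, green, blue), "fovy" (degrees; the focal length in pixels is half the picture's height over the tangent of half this angle, whatever the lens; pixels are square), "cx", "cy" (the principal point, pixels), "R" (3x3) and "t" (3): a world point X has camera coordinates R X + t. Camera axes: x right, y down, z forward; pixel columns grow to the right and rows downward; lengths in m; the calibration is good to about 2 mm. A picture is of the moment at which its call begins. There is no depth.
- ticket.close_job(): hands the job in; it is judged then, once.
The state is a dict: "time": time; "joint_positions": joint angles; "qvel": joint speeds; "joint_torque": joint torques, N m; "tool_pos": TCP position; "ee_rot": TCP orientation; "wrist_force": force on the tool from outside, world axes, zero at the start; "wrist_torque": the same for the moment, N m; "width": finger opening in m; "finger_force": force on a finger pad.
Only numpy, scipy, OpenCV 4.12 (cv2) and the standard library are available. Lean on these libraries where they do the work, as an engineer would, in place of code of your own. Each camera call takes 0.05 s, during which the arm holds its last target. There are 200 camera calls.

## Working session

There is one attempt and no reset: what is moved stays moved. The work goes in short steps, Python scripts to look and compute and a tool call to move; the robot and the scene stay as the last step left them, time stands still between calls to the robot, and variables do not carry over. Pictures are saved under pics/ and viewed, at most 14 in all, crops included, and the job is handed in when it is done.

Besides the shell and the picture viewer there is one more tool, called after "Emit:" as name(argument=value, ...) on one line, values as JSON. apply_moves: Moves the arm, as the interface text tells. Its arguments: {"type":"object","properties":{"moves":{"type":"array","items":{"type":"array","items":{"type":"array","items":{"type":"number"}}}}},"required":["moves"]}

```bash
ls; mkdir -p pics; python3 - <<'E'
from bench import telemetry, snapshot, robot
import cv2
for n in("scene","top"):
    s=snapshot(n);cv2.imwrite(f"pics/{n}0.png",s["image"][:,:,::-1]);print(n,s["fovy"],s["cx"],s["cy"],s["R"],s["t"])
o=telemetry.get_obs();print(o)
E
```

```text
pics
scene 57.09587014436077 257.90641350195085 195.65170471290602 [[ 0.84020158  0.54225003  0.00512056]
 [ 0.39259729 -0.60175074 -0.69553103]
 [-0.37407042  0.58639658 -0.71847782]] [-0.3894386  -0.21337271  1.22423399]
top 56.711372052500444 257.72982167190094 188.6231268671165 [[ 0.02447633 -0.99956661  0.01635574]
 [-0.99203545 -0.0263075  -0.12318108]
 [ 0.12355798 -0.01321045 -0.99224942]] [-0.12520999  0.54065098  1.13350347]
{'time': 0.1, 'joint_positions': array([-1.35009198e+00,  8.79087456e-02,  1.37205765e+00,  2.08008775e-07,
        1.68355796e+00, -1.03125924e-01]), 'qvel': array([ 8.99863961e-05, -2.16554071e-03, -2.52158112e-03,  7.77266323e-04,
       -7.66003318e-04,  7.64172924e-04]), 'joint_torque': array([ 7.19181699e-04, -3.41252232e+01, -3.03301978e+01,  7.16877147e-02,
        3.04344075e-02, -1.08517795e-04]), 'tool_pos': array([ 0.17497445, -0.52133998,  0.40362877]), 'ee_rot': array([-3.13967123e+00, -1.99061808e-04,  3.23830105e-01]), 'wrist_force': array([ 0.58034705, -0.63491283,  0.60483464]), 'wrist_torque': array([-0.01732202,  0.01028836, -0.02153275]), 'finger_force': 0.0, 'width': 0.09386196896251059}
```

View pics/top0.png

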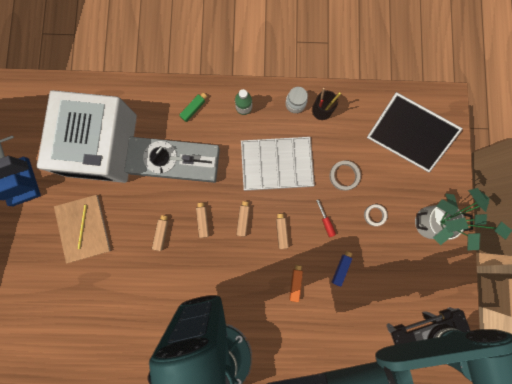

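View pics/scene0.png

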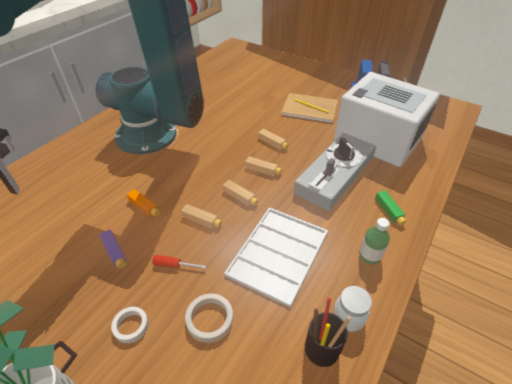

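The top view shows four blanks at about (160,233), (203,220), (244,219) and (282,231). The knob is near (161,156), the lock at (203,158) and the tray at (278,163). I'll zoom in.

```bash
cat > h.py <<'E'
from bench import telemetry, snapshot, robot
import numpy as np, cv2
def cam(n,save=None):
    s=snapshot(n)
    if save: cv2.imwrite(f"pics/{save}.png",s["image"][:,:,::-1])
    return s
def K(s):
    f=192/np.tan(np.radians(s["fovy"])/2); return f
def world(s,u,v,z):
    d=np.array([(u-s["cx"])/K(s),(v-s["cy"])/K(s),1.]); R=np.array(s["R"]);t=np.array(s["t"])
    c=-R.T@t; d=R.T@d; return c+d*(z-c[2])/d[2]
def pix(s,X):
    p=np.array(s["R"])@np.array(X)+s["t"]; return p[:2]/p[2]*K(s)+[s["cx"],s["cy"]]
def bars(s,z=.028,show=False):
    """wooden blank tops: hue segmentation limited to light beige"""
    im=s["image"].astype(int); r,g,b=im[...,0],im[...,1],im[...,2]
    m=((r>170)&(g>130)&(r-b>45)&(r-b<130)).astype(np.uint8)
    n,l,st,ce=cv2.connectedComponentsWithStats(m); out=[]
    for i in range(1,n):
        if st[i,4]>60: 
            ys,xs=np.nonzero(l==i)
            P=np.array([world(s,x,y,z)[:2] for x,y in zip(xs,ys)],np.float32)
            (c,wh,a)=cv2.minAreaRect(P); out.append((ce[i].round(),st[i,4],np.round(c,4),np.round(wh,4),round(a,1)))
    return out
def togo(x,y,yaw,ztip,obs=None):
    """tool-axis shift (units) + turn (units) from current pose to TCP xy, tips height, closing-axis yaw"""
    from scipy.spatial.transform import Rotation as Ro
    o=telemetry.get_obs(); R=Ro.from_euler("xyz",o["ee_rot"]).as_matrix()
    d=R.T@(np.array([x,y,ztip+.199])-o["tool_pos"])/.05
    cy=np.arctan2(R[1,1],R[0,1])
    dy=(yaw-cy+np.pi/2)%np.pi-np.pi/2   # world ccw turn wanted
    return np.round(d,3), "turn",round(-np.degrees(dy)/10,3),"alt",round(-np.degrees(dy)/10+np.sign(dy)*18,3),"j6",round(o["joint_positions"][5],2)
E
python3 - <<'E'
from h import *
s=cam("top")
im=s["image"][:,:,::-1]
cv2.imwrite("pics/c1.png",cv2.resize(im[132:262,125:325],None,fx=4,fy=4,interpolation=cv2.INTER_CUBIC))
for b in bars(s):print(b)
s=cam("wrist","w0");print(pix(s,[.5,0,0]))
E
```

```text
(array([254.,  34.]), np.int32(491), array([ 1.079 , -0.0843]), array([0.0498, 0.2788]), 84.5)
(array([509.,  17.]), np.int32(96), array([ 1.1888, -0.9898]), array([0.0155, 0.1183]), 89.2)
(array([502.,  61.]), np.int32(467), array([ 1.0033, -0.9538]), array([0.0286, 0.3713]), 86.6)
(array([ 81., 229.]), np.int32(2406), array([0.4001, 0.4564]), array([0.1883, 0.1385]), 17.2)
(array([242., 219.]), np.int32(267), array([ 0.446, -0.064]), array([0.0269, 0.1118]), 84.2)
(array([201., 221.]), np.int32(268), array([0.4374, 0.0703]), array([0.1114, 0.0268]), 8.3)
(array([159., 234.]), np.int32(272), array([0.3937, 0.2039]), array([0.0268, 0.1123]), 81.1)
(array([282., 232.]), np.int32(275), array([ 0.4081, -0.1922]), array([0.1115, 0.0272]), 6.6)
(array([495., 258.]), np.int32(213), array([ 0.3351, -0.8899]), array([0.1051, 0.0289]), 87.0)
(array([498., 317.]), np.int32(572), array([ 0.1918, -0.888 ]), array([0.0903, 0.1655]), 86.3)
[-113.36234089 -266.86159653]
```

View pics/c1.png

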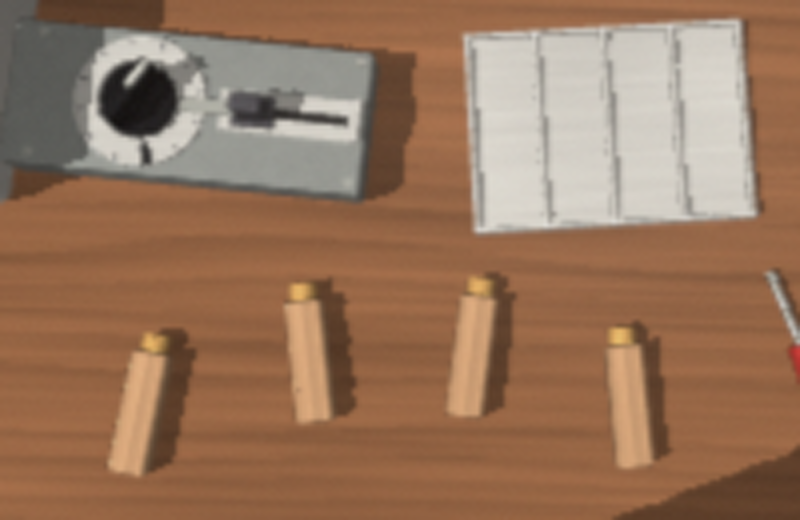

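The crop shows the ring centre near (140,99), the index mark at (146,151), the lock grip top at (250,108), the track end at (347,120) and the tray corners at (464,34), (742,20), (757,215) and (475,232). The pointer points up and to the right. I'll turn these into positions.

```bash
python3 - <<'E'
from h import *
s=cam("top")
q=lambda u,v,z:world(s,125+u/4-.4,132+v/4-.4,z).round(4)
print("cam",(-np.array(s["R"]).T@s["t"]).round(3))
print("ring",q(140,99,.054),"mark",q(146,151,.054),"lock",q(250,108,.1),"trackend",q(347,120,.05))
T=[q(*c,.012) for c in((464,34),(742,20),(757,215),(475,232))];print("tray",T,np.mean(T,0))
print("deck edge",q(375,50,.05),q(362,200,.05),q(20,160,.05))
k=q(140,99,.054);t=q(250,108,.08)
yl=np.array(q(140,99,.05)-q(347,120,.05));print("track yaw deg",np.degrees(np.arctan2(yl[1],yl[0])))
print(togo(t[0],t[1]-.03,np.arctan2(yl[1],yl[0])+np.pi/2,.20))
E
```

```text
cam [ 0.399 -0.096  1.193]
ring [0.6384 0.2103 0.054 ] mark [0.5958 0.2029 0.054 ] lock [0.624  0.1121 0.1   ] trackend [0.6265 0.0423 0.05  ]
tray [array([ 0.7112, -0.0494,  0.012 ]), array([ 0.7303, -0.2862,  0.012 ]), array([ 0.5625, -0.2999,  0.012 ]), array([ 0.5419, -0.0637,  0.012 ])] [ 0.636475 -0.1748    0.012   ]
deck edge [0.6856 0.0217 0.05  ] [0.561  0.0275 0.05  ] [0.5863 0.3051 0.05  ]
track yaw deg 85.66870751403927
(array([12.456, -8.631,  0.112]), 'turn', np.float64(-6.712), 'alt', np.float64(11.288), 'j6', np.float64(-0.1))
```

View pics/w0.png

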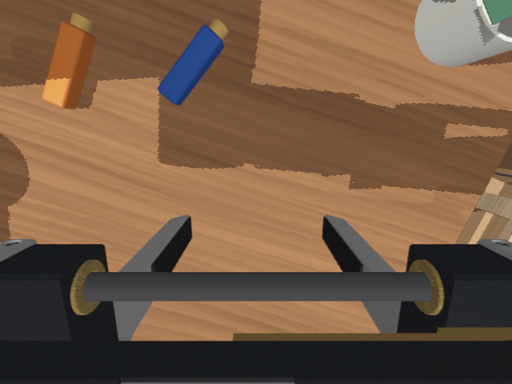

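The wrist view has the fingers at the bottom, with the camera looking ahead along tool +x. I'll move to hover near the lock, facing the knob.

Emit:
apply_moves(moves=[[[12.4,-8.6,0,-6.7,0],[12.4,-8.6,0,-6.7,0],[12.4,-8.6,0,-6.7,0],[12.4,-8.6,0,-6.7,0],[12.4,-8.6,0,-6.7,0],[12.4,-8.6,0,-6.7,0],[12.4,-8.6,0,-6.7,0],[12.4,-8.6,0,-6.7,0],[12.4,-8.6,0,-6.7,0],[12.4,-8.6,0,-6.7,0]]])

```text
time: 1.5
tool_pos: [0.5494, -0.0184, 0.4047]
ee_rot: [3.141, 0.0, 1.493]
wrist_force: [-0.0, -0.5, -0.2]
width: 0.0941
finger_force: 0.0
```

```bash
python3 - <<'E'
from h import *
print(togo(.624,.08,np.radians(-4.3),.20), telemetry.get_obs()["tool_pos"])
E
```

```text
(array([2.078, 1.335, 0.114]), 'turn', np.float64(-0.014), 'alt', np.float64(17.986), 'j6', np.float64(-0.06)) [ 0.54942891 -0.01841519  0.40471525]
```

Emit:
apply_moves(moves=[[[2.1,1.35,0,0,0],[2.1,1.35,0,0,0],[2.1,1.35,0,0,0],[2.1,1.35,0,0,0]]])

```text
time: 2.0
tool_pos: [0.6239, 0.079, 0.4041]
ee_rot: [-3.14, 0.001, 1.494]
wrist_force: [0.0, -0.1, 0.5]
width: 0.0944
finger_force: 0.0
```

```bash
python3 - <<'E'
from h import *
s=cam("wrist","w1")
print(s["fovy"],s["cx"],s["cy"],(-np.array(s["R"]).T@s["t"]).round(4),np.round(s["R"],3),telemetry.get_obs()["tool_pos"])
im=s["image"][:,:,::-1]
cv2.imwrite("pics/w1b.png",cv2.resize(im,(800,600),interpolation=cv2.INTER_CUBIC))
E
```

```text
71.92566730911902 256.6515184822418 193.46224033844555 [0.63   0.1476 0.3849] [[ 0.997 -0.076 -0.001]
 [-0.074 -0.969  0.238]
 [-0.019 -0.237 -0.971]] [0.62359517 0.07836049 0.40471115]
```

View pics/w1b.png

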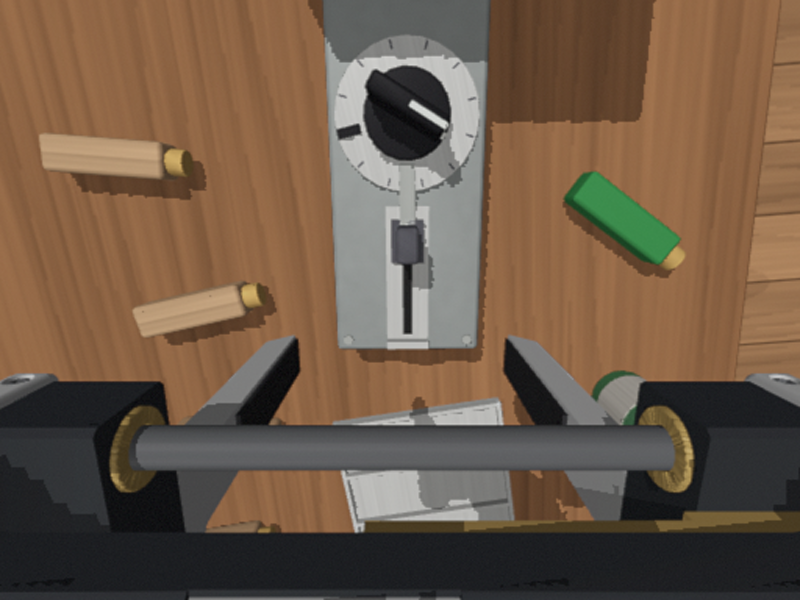

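The view shows the ring centre at (407,114), the mark at (349,131), the bar from (375,82) to the white end at (443,120), the lock grip top at (407,243) and the slot end at (407,333). The box does not show at this height near the knob.

```bash
python3 - <<'E'
from h import *
s=cam("wrist")
q=lambda u,v,z:world(s,u/1.5625,v/1.5625,z).round(4)
c=q(407,114,.054);m=q(349,131,.054);print("ring",c,"mark",m,"r",np.linalg.norm(m-c),"yaw",np.degrees(np.arctan2(*(m-c)[1::-1])))
print("ring diam",q(334,114,.054)-q(480,114,.054))
for z in(.09,.1,.11):
  p=q(443,121,z);e=q(373,81,z);print(z,"bar mid",(p+e)/2,"len",np.linalg.norm(p-e),"yaw",np.degrees(np.arctan2(*(p-e)[1::-1])))
for z in(.085,.095,.105):print("lock top",z,q(391,243,z),q(423,243,z),q(407,226,z),q(407,263,z))
print("track",q(407,210,.052),q(407,333,.05), "deck edges",q(327,114,.05),q(487,114,.05))
for px in((320,0),(490,120),(640,120)):print(q(*px,0))
s=cam("top");
for p in((118,100),(133,105),(133,180),(128,175)):print(p,[world(s,*p,z)[:2].round(3) for z in(.05,.15,.2)])
E
```

```text
ring [0.6392 0.2093 0.054 ] mark [0.595  0.2009 0.054 ] r 0.04499111023302273 yaw -169.2395306939719
ring diam [-0.1082  0.0084  0.    ]
0.09 bar mid [0.63965 0.2102  0.09   ] len 0.05202470566951815 yaw -32.04040507383993
0.1 bar mid [0.6393  0.20805 0.1    ] len 0.050275739676309064 yaw -32.077863598912096
0.11 bar mid [0.639  0.2059 0.11  ] len 0.04861152126811093 yaw -32.05535770872325
lock top 0.085 [0.6204 0.1182 0.085 ] [0.6435 0.1164 0.085 ] [0.6329 0.1294 0.085 ] [0.6309 0.1028 0.085 ]
lock top 0.095 [0.6207 0.1192 0.095 ] [0.643  0.1174 0.095 ] [0.6328 0.13   0.095 ] [0.6309 0.1043 0.095 ]
lock top 0.105 [0.6211 0.1201 0.105 ] [0.6426 0.1184 0.105 ] [0.6327 0.1305 0.105 ] [0.6308 0.1057 0.105 ]
track [0.6341 0.1398 0.052 ] [0.6266 0.0379 0.05  ] deck edges [0.5794 0.2147 0.05  ] [0.6993 0.2054 0.05  ]
[0.5764 0.3107 0.    ]
[0.7121 0.2091 0.    ]
[0.8417 0.1991 0.    ]
(118, 100) [array([0.826, 0.36 ]), array([0.789, 0.32 ]), array([0.77, 0.3 ])]
(133, 105) [array([0.81 , 0.309]), array([0.774, 0.274]), array([0.756, 0.256])]
(133, 180) [array([0.559, 0.292]), array([0.545, 0.258]), array([0.538, 0.241])]
(128, 175) [array([0.575, 0.309]), array([0.56 , 0.274]), array([0.552, 0.256])]
```

```bash
python3 - <<'E'
from h import *
print(togo(.6324,.1172,np.radians(-4.2),.065))
E
```

```text
(array([0.8  , 0.115, 2.828]), 'turn', np.float64(-0.035), 'alt', np.float64(17.965), 'j6', np.float64(0.11))
```

Emit:
apply_moves(moves=[[[0.8,0.12,0.5,0,0],[0.8,0.12,1.4,0,0],[0.8,0.12,2.2,0,0],[0.8,0.12,2.8,0,0],[0.8,0.12,2.8,0,0],[0.8,0.12,2.8,0,1],[0.8,0.12,2.8,0,1],[0.8,0.12,2.8,0,1],[0.8,0.12,2.8,0,1],[0.8,0.12,2.8,0,1]]])

```text
time: 3.4
tool_pos: [0.6331, 0.1186, 0.2648]
ee_rot: [3.141, 0.0, 1.493]
wrist_force: [0.2, 0.4, 0.5]
width: 0.0477
finger_force: 0.0
```

```bash
python3 - <<'E'
from h import *
o=telemetry.get_obs();print(o["tool_pos"],o["width"],o["finger_force"],o["wrist_force"])
E
```

```text
[0.63308298 0.11861065 0.2648322 ] 0.0476880412570427 0.0 [0.19120121 0.43602376 0.5442502 ]
```

Fingers are still closing.

Emit:
apply_moves(moves=[[[0,0,0,0,1],[0,0,0,0,1],[0,0,0,0,1],[0,0,0,0,1],[0,0,0,0,1],[0,0,0,0,1]]])

```text
time: 4.15
tool_pos: [0.632, 0.1187, 0.2645]
ee_rot: [-3.137, 0.0, 1.494]
wrist_force: [-4.5, -0.1, 3.1]
width: 0.0155
finger_force: 30.0
```

Emit:
apply_moves(moves=[[[-0.3,0,0,0,1],[-0.6,0,0,0,1],[-0.9,0,0,0,1],[-1.1,0,0,0,1],[-1.2,0,0,0,1],[-1.24,0,0,0,1],[-1.26,0,0,0,1],[-1.26,0,0,0,1]]])

```text
time: 5.15
tool_pos: [0.6275, 0.059, 0.2645]
ee_rot: [-3.139, -0.008, 1.495]
wrist_force: [-3.6, 10.5, 0.7]
width: 0.0156
finger_force: 30.0
```

Emit:
apply_moves(moves=[[[-1.26,0,0,0,0.4],[0,0,0,0,0.4],[0,0,0,0,0.4],[0,0,0,0,0.4],[0,0,-1,0,0.4],[0,0,-2,0,0.4],[0,0,-2,0,0.4]]])

```text
time: 6.02
tool_pos: [0.6288, 0.0561, 0.3712]
ee_rot: [3.13, -0.0, 1.494]
wrist_force: [0.7, 1.0, 0.3]
width: 0.0565
finger_force: 0.0
```

I made a slip: the first row was relative to the new pose, so it pulled further against the stop. I'll check where the lock ended up.

```bash
python3 - <<'E'
from h import *
s=cam("wrist")
im=s["image"][:,:,::-1]
cv2.imwrite("pics/w2.png",cv2.resize(im[0:240,150:400],None,fx=2.5,fy=2.5,interpolation=cv2.INTER_CUBIC))
for P in((.6392,.2093,.054),(.6324,.1172,.094),(.628,.0573,.094),(.6266,.0379,.05)):print((pix(s,P)-[150,0])*2.5)
E
```

```text
[251.71550837 108.55733953]
[252.42352712 343.16531369]
[253.47445548 495.41376605]
[254.41849599 511.53646676]
```

View pics/w2.png

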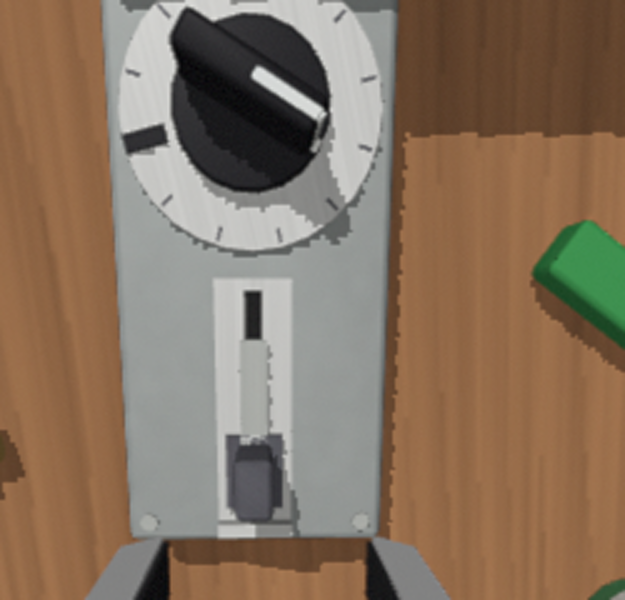

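Lock grip top is near (254,488), possibly 2–3 mm short of the stop. I'll regrip and pull to be sure.

Emit:
apply_moves(moves=[[[0,0,1,0,0.4],[0,0,2,0,0.4],[0,0,2,0,0.4],[0,0,2,0,1],[0,0,2,0,1],[0,0,2,0,1],[0,0,2,0,1],[0,0,2,0,1],[0,0,2,0,1],[0,0,2,0,1]]])

```text
time: 7.32
tool_pos: [0.6273, 0.0558, 0.2658]
ee_rot: [-3.139, 0.0, 1.494]
wrist_force: [-6.1, -0.3, 6.2]
width: 0.0155
finger_force: 30.0
```

Emit:
apply_moves(moves=[[[-0.04,0,0,0,1],[-0.08,0,0,0,1],[-0.12,0,0,0,1],[-0.15,0,0,0,1],[-0.15,0,0,0,1]]])

```text
time: 7.95
tool_pos: [0.6269, 0.053, 0.2658]
ee_rot: [-3.139, -0.012, 1.496]
wrist_force: [-3.0, 14.4, 3.4]
width: 0.0159
finger_force: 30.0
```

Emit:
apply_moves(moves=[[[0,0,0,0,0.4],[0,0,0,0,0.4],[0,0,0,0,0.4],[0,0,0,0,0.4],[0,0,-1,0,0.4],[0,0,-1.5,0,0.4]]])

```text
time: 8.7
tool_pos: [0.628, 0.0479, 0.3424]
ee_rot: [3.138, -0.0, 1.493]
wrist_force: [-0.0, -0.4, 0.2]
width: 0.0564
finger_force: 0.0
```

```bash
python3 - <<'E'
from h import *
print(togo(.6392,.2093,np.radians(-122),.064))
s=cam("wrist");print(pix(s,(.6392,.2093,.054)))
im=s["image"];cv2.imwrite("pics/w3.png",im[:,:,::-1])
E
```

```text
(array([ 3.236, -0.033,  1.587]), 'turn', np.float64(-6.248), 'alt', np.float64(11.752), 'j6', np.float64(0.06))
[253.03951201  23.26032858]
```

Emit:
apply_moves(moves=[[[1,0,0,1.5,0.4],[2,0,0,3,0.4],[3.24,-0.03,0,11.75,0.4],[3.24,-0.03,0,11.75,0.4],[3.24,-0.03,0,11.75,0.4],[3.24,-0.03,0,11.75,0.4],[3.24,-0.03,0,11.75,0.4],[3.24,-0.03,0,11.75,0.4],[3.24,-0.03,0,11.75,0.4],[3.24,-0.03,0,11.75,0.4]]])

```text
time: 10.0
tool_pos: [0.6387, 0.2096, 0.3384]
ee_rot: [3.141, 0.001, -0.386]
wrist_force: [0.2, 0.5, 0.3]
width: 0.056
finger_force: 0.0
```

Emit:
apply_moves(moves=[[[0,0,0,1.0,0.4],[0,0,0,1.0,0.4],[0,0,0,1.0,0.4]]])

```text
time: 10.38
tool_pos: [0.6387, 0.2097, 0.339]
ee_rot: [3.141, 0.001, -0.552]
wrist_force: [0.8, -0.1, 0.6]
width: 0.0566
finger_force: 0.0
```

```bash
python3 - <<'E'
from h import *
print(togo(.6392,.2093,np.radians(-122),.064),telemetry.get_obs()["tool_pos"])
E
```

```text
(array([1.400e-02, 1.000e-03, 1.521e+00]), 'turn', np.float64(0.04), 'alt', np.float64(-17.96), 'j6', np.float64(2.36)) [0.63868869 0.20971574 0.33902597]
```

Emit:
apply_moves(moves=[[[0,0,0.5,0,0.4],[0,0,1,0,0.4],[0,0,1.5,0,0.4],[0,0,1.5,0,0.4],[0,0,1.5,0,1],[0,0,1.5,0,1],[0,0,1.5,0,1],[0,0,1.5,0,1],[0,0,1.5,0,1],[0,0,1.5,0,1]]])

```text
time: 11.62
tool_pos: [0.6383, 0.2088, 0.2645]
ee_rot: [3.138, 0.0, -0.554]
wrist_force: [-2.8, -4.3, 1.0]
width: 0.0139
finger_force: 29.9
```

Emit:
apply_moves(moves=[[[0,0,0,0,1],[0,0,0,0,1]]])

```text
time: 11.88
tool_pos: [0.6383, 0.2087, 0.2645]
ee_rot: [3.138, 0.0, -0.554]
wrist_force: [-2.7, -4.2, 2.2]
width: 0.0141
finger_force: 29.9
```

```bash
python3 - <<'E'
from h import *
o=telemetry.get_obs();print(o["tool_pos"],o["ee_rot"],o["width"],o["wrist_torque"],np.degrees(o["ee_rot"][2]))
E
```

```text
[0.63828489 0.20871807 0.26450612] [ 3.13769303e+00  4.13898446e-04 -5.54372396e-01] 0.014077879255448424 [-0.66829344  0.46892084  0.05240861] -31.763198568403183
```

Emit:
apply_moves(moves=[[[0,0,0,-1,1],[0,0,0,-2,1],[0,0,0,-3,1],[0,0,0,-4,1],[0,0,0,-5,1]]])

```text
time: 12.5
tool_pos: [0.6383, 0.209, 0.2645]
ee_rot: [3.14, 0.003, 0.324]
wrist_force: [-3.1, -3.1, 1.8]
width: 0.0135
finger_force: 29.9
```

Emit:
apply_moves(moves=[[[0,0,0,-1,1],[0,0,0,-2,1],[0,0,0,-3,1],[0,0,0,-4,1],[0,0,0,-5,1]]])

```text
time: 13.12
tool_pos: [0.6382, 0.2092, 0.2646]
ee_rot: [-3.14, 0.003, 1.197]
wrist_force: [-3.6, -2.7, 1.8]
width: 0.0136
finger_force: 29.9
```

Emit:
apply_moves(moves=[[[0,0,0,-1,1],[0,0,0,-2,1],[0,0,0,-3,1],[0,0,0,-4,1],[0,0,0,-5,1]]])

```text
time: 13.75
tool_pos: [0.638, 0.2092, 0.2646]
ee_rot: [-3.138, 0.0, 2.069]
wrist_force: [-3.3, -2.1, 2.8]
width: 0.0137
finger_force: 29.9
```

Emit:
apply_moves(moves=[[[0,0,0,-1,1],[0,0,0,-2,1],[0,0,0,-3,1],[0,0,0,-4,1],[0,0,0,-5,1],[0,0,0,-6,1],[0,0,0,-6,1]]])

```text
time: 14.62
tool_pos: [0.6379, 0.209, 0.2645]
ee_rot: [-3.139, -0.004, 3.112]
wrist_force: [-5.1, -4.2, 2.1]
width: 0.0139
finger_force: 30.0
```

```bash
python3 - <<'E'
from h import *
o=telemetry.get_obs();print(o["tool_pos"],o["width"],np.degrees(o["ee_rot"][2])%360,o["wrist_torque"])
s=cam("wrist","w4"); print(pix(s,(.6392,.2093,.054)),pix(s,(.6392-.0442,.2093-.0084,.054)))
E
```

```text
[0.63787158 0.20895317 0.26451239] 0.013949026499341325 178.3119774539474 [-0.55394532  0.62969565  0.04766745]
[257.23665043 222.45756505] [243.99613473 165.1498665 ]
```

Emit:
apply_moves(moves=[[[0,0,0,-0.9,1],[0,0,0,-1.25,1],[0,0,0,-1.25,1],[0,0,0,-1.25,1]]])

```text
time: 15.18
tool_pos: [0.6379, 0.2089, 0.2646]
ee_rot: [-3.139, -0.004, -2.954]
wrist_force: [-5.7, -3.2, 2.8]
width: 0.0139
finger_force: 30.0
```

Emit:
apply_moves(moves=[[[0,0,0,0,0.4],[0,0,0,0,0.4],[0,0,0,0,0.4],[0,0,0,0,0.4],[0,0,-1,0,0.4],[0,0,-2,0,0.4],[2,0,-3,0,0.4],[2,0,-3,0,0.4],[2,0,-3,0,0.4]]])

```text
time: 16.3
tool_pos: [0.5385, 0.1911, 0.4186]
ee_rot: [3.141, 0.007, -2.953]
wrist_force: [0.6, -0.1, 0.2]
width: 0.0564
finger_force: 0.0
```

```bash
python3 - <<'E'
from h import *
s=cam("wrist"); im=s["image"][:,:,::-1]
p=pix(s,(.6392,.2093,.054)); print(p,telemetry.get_obs()["tool_pos"])
x,y=max(int(p[0])-80,0),max(int(p[1])-75,0)
print(x,y);cv2.imwrite("pics/w5.png",cv2.resize(im[y:y+130,x:x+160],None,fx=4,fy=4,interpolation=cv2.INTER_CUBIC))
E
```

```text
[255.53218965 250.06333002] [0.53968008 0.19121005 0.41659476]
175 175
```

View pics/w5.png

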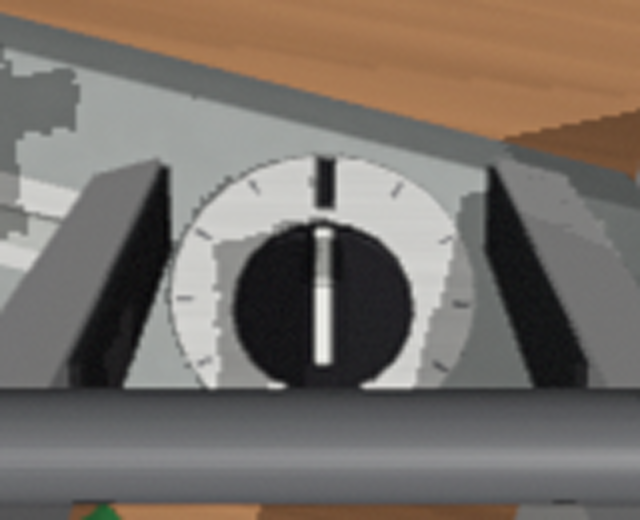

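The white line sits at x≈323 and the mark at x≈326, so it is nearly aligned. I'll quantify the difference.

```bash
cat >> h.py <<'E'
def knob(s):
    im=cv2.cvtColor(s["image"],cv2.COLOR_RGB2GRAY)
    c=np.array([.6392,.2093,.054])
    # rectify ring plane & bar-top plane, 4 px/mm
    def rect(z):
        g=np.mgrid[-60:60.01:.25,-60:60.01:.25]/1000
        P=np.stack([c[0]+g[0],c[1]+g[1],np.full_like(g[0],z)],-1).reshape(-1,3)
        p=(P@np.array(s["R"]).T+s["t"]); p=p[:,:2]/p[:,2:]*K(s)+[s["cx"],s["cy"]]
        p=p.reshape(*g[0].shape,2).astype(np.float32)
        return g,cv2.remap(im,p[...,0],p[...,1],cv2.INTER_LINEAR)
    return rect
E
python3 - <<'E'
from h import *
s=cam("wrist"); r=knob(s)
g,A=r(.054); R=np.hypot(*g); th=np.degrees(np.arctan2(g[1],g[0]))%360
m=(abs(R-.046)<.005)&(abs(th-191)<20)
w=np.clip(110-A[m].astype(float),0,None); mx,my=(g[0][m]*w).sum()/w.sum(),(g[1][m]*w).sum()/w.sum()
print("mark",mx,my,np.hypot(mx,my),np.degrees(np.arctan2(my,mx))%360)
g,B=r(.095)
m=(R<.027)&(B>150)
P=np.c_[g[0][m],g[1][m]]; print(len(P),P.mean(0),P.min(0),P.max(0))
v=cv2.fitLine(P.astype(np.float32),cv2.DIST_HUBER,0,.01,.01).ravel();print("line",np.degrees(np.arctan2(v[1],v[0]))%180+180,"mean dir",np.degrees(np.arctan2(*P.mean(0)[::-1]))%360)
cv2.imwrite("pics/rect.png",np.hstack([A,B]))
E
```

```text
mark -0.04523543169433332 -0.008122216272403691 0.045958836775405826 190.1792364951142
3195 [-0.00784617  0.00728717] [-0.0265 -0.007 ] [0.0055  0.02675]
line 239.18819 mean dir 137.11544248040093
```

View pics/rect.png

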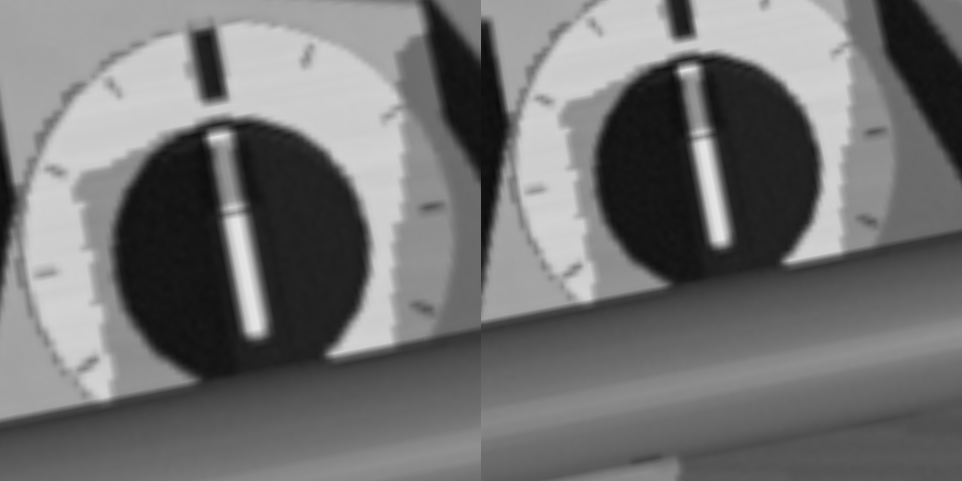

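```bash
python3 - <<'E'
import cv2,numpy as np
B=cv2.imread("pics/rect.png",0)[:,481:]
m=np.zeros_like(B);m[140:240,195:255]=B[140:240,195:255]>140
ys,xs=np.nonzero(m);print(len(xs),xs.min(),xs.max())
rows=np.unique(ys);cs=[(B[r,195:255].astype(float).clip(90)-90)@np.arange(195,255)/ (B[r,195:255].astype(float).clip(90)-90).sum() for r in rows]
k=np.polyfit(rows,cs,1);print(np.degrees(np.arctan(k[0])))
print("centre line hits axis row at col",np.polyval(k,240))
E
```

```text
1947 212 247
10.608203855749352
centre line hits axis row at col 239.26055669418633
```

Pointer is at 190.6° and the mark at 190.2–190.8°, so it is aligned. Now to push the lock home.

```bash
python3 - <<'E'
from h import *
print(togo(.6280,.0575,np.radians(-4.2),.2))
E
```

```text
(array([-1.22 , -2.955,  0.323]), 'turn', np.float64(-7.502), 'alt', np.float64(10.498), 'j6', np.float64(-1.52))
```

Emit:
apply_moves(moves=[[[-1.22,-2.95,0.3,10.5,0.4],[-1.22,-2.95,0.3,10.5,0.4],[-1.22,-2.95,0.3,10.5,0.4],[-1.22,-2.95,0.3,10.5,0.4],[-1.22,-2.95,0.3,10.5,0.4],[-1.22,-2.95,0.3,10.5,0.4],[-1.22,-2.95,0.3,10.5,0.4],[-1.22,-2.95,0.3,10.5,0.4],[-1.22,-2.95,0.3,10.5,0.4],[-1.22,-2.95,0.3,10.5,0.4]]])

```text
time: 17.65
tool_pos: [0.6292, 0.0575, 0.397]
ee_rot: [-3.138, 0.0, 1.492]
wrist_force: [0.6, 0.0, -0.6]
width: 0.0562
finger_force: 0.0
```

Emit:
apply_moves(moves=[[[0,0,0,0.2,0.4],[0,0,0,0,0.4]]])

```text
time: 17.9
tool_pos: [0.6286, 0.0575, 0.3983]
ee_rot: [-3.14, 0.0, 1.5]
wrist_force: [0.5, 0.3, 0.4]
width: 0.0562
finger_force: 0.0
```

```bash
python3 - <<'E'
from h import *
print(togo(.6280,.0575,np.radians(-4.2),.065))
E
```

```text
(array([-1.000e-03, -7.000e-03,  2.685e+00]), 'turn', np.float64(0.016), 'alt', np.float64(-17.984), 'j6', np.float64(0.07))
```

Emit:
apply_moves(moves=[[[0,0,1,0,0.4],[0,0,2,0,0.4],[0,0,2.68,0,0.4],[0,0,2.68,0,0.4],[0,0,2.68,0,1],[0,0,2.68,0,1],[0,0,2.68,0,1],[0,0,2.68,0,1],[0,0,2.68,0,1],[0,0,2.68,0,1]]])

```text
time: 19.15
tool_pos: [0.6272, 0.0578, 0.2665]
ee_rot: [-3.139, 0.0, 1.497]
wrist_force: [-5.5, -0.2, 4.8]
width: 0.016
finger_force: 30.0
```

Emit:
apply_moves(moves=[[[0,0,0,0,1],[0.3,0,0,0,1],[0.6,0,0,0,1],[0.9,0,0,0,1],[1.1,0,0,0,1],[1.2,0,0,0,1],[1.26,0,0,0,1],[1.3,0,0,0,1],[1.3,0,0,0,1]]])

```text
time: 20.27
tool_pos: [0.6319, 0.1196, 0.2665]
ee_rot: [-3.138, 0.009, 1.496]
wrist_force: [-7.1, -10.1, 7.3]
width: 0.0159
finger_force: 30.0
```

Emit:
apply_moves(moves=[[[0.06,0,0,0,1],[0.06,0,0,0,1]]])

```text
time: 20.52
tool_pos: [0.6321, 0.1207, 0.2664]
ee_rot: [-3.138, 0.014, 1.495]
wrist_force: [-8.4, -15.2, 7.7]
width: 0.0161
finger_force: 30.0
```

Emit:
apply_moves(moves=[[[0,0,0,0,0.4],[0,0,0,0,0.4],[0,0,0,0,0.4],[0,0,0,0,0.4],[0,0,-1,0,0.4],[0,0,-2,0,0.4],[-2,0,-3,0,0],[-2,0,-3,0,0],[-2,0,-3,0,0]]])

```text
time: 21.65
tool_pos: [0.6256, 0.0233, 0.4187]
ee_rot: [3.136, 0.0, 1.493]
wrist_force: [0.5, 0.1, 0.7]
width: 0.0829
finger_force: 0.0
```

```bash
python3 - <<'E'
from h import *
s=cam("wrist"); im=s["image"][:,:,::-1]
cv2.imwrite("pics/w6.png",cv2.resize(im,(800,600),interpolation=cv2.INTER_CUBIC))
s=cam("top")
for b in bars(s):
    if .3<b[2][0]<.5 and abs(b[2][1])<.3: print(b)
E
```

```text
(array([242., 219.]), np.int32(280), array([ 0.446, -0.064]), array([0.0278, 0.1127]), 84.2)
(array([145., 230.]), np.int32(259), array([0.4004, 0.2514]), array([0.0268, 0.1124]), 82.2)
(array([282., 232.]), np.int32(289), array([ 0.408 , -0.1922]), array([0.1118, 0.0279]), 6.6)
```

View pics/w6.png

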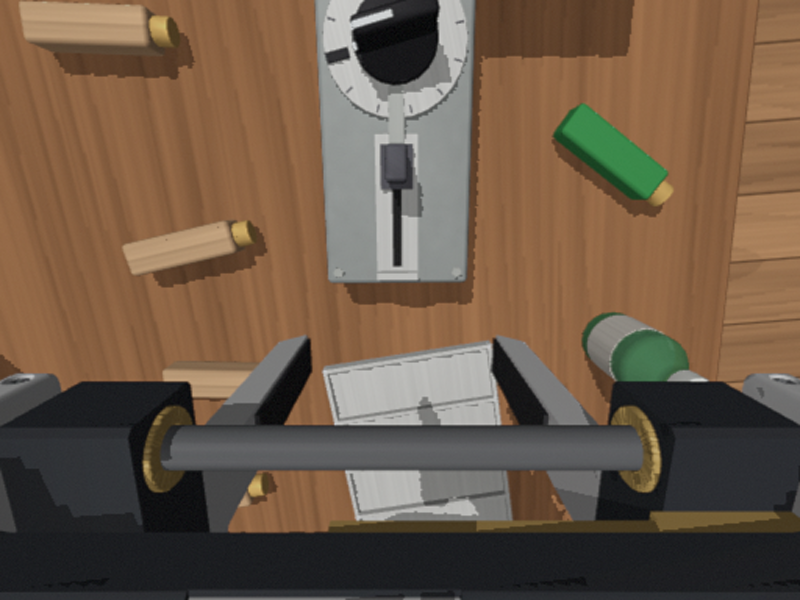

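The view shows the lock home, the pointer still on the mark, and the leftmost blank already knocked aside to about (0.40, 0.25). Now the blanks, starting with the one at y = −0.19.

```bash
python3 - <<'E'
from h import *
print(togo(.401,-.193,np.radians(6.6-90),.1))
E
```

```text
(array([-4.7  , -4.155,  2.326]), 'turn', np.float64(7.915), 'alt', np.float64(-10.085), 'j6', np.float64(0.02))
```

Emit:
apply_moves(moves=[[[-4.7,-4.15,2.3,7.9,0.3],[-4.7,-4.15,2.3,7.9,0.3],[-4.7,-4.15,2.3,7.9,0.3],[-4.7,-4.15,2.3,7.9,0.3],[-4.7,-4.15,2.3,7.9,0.3],[-4.7,-4.15,2.3,7.9,0.3],[-4.7,-4.15,2.3,7.9,0.3],[-4.7,-4.15,2.3,7.9,0.3],[-4.7,-4.15,2.3,7.9,0.3]]])

```text
time: 22.88
tool_pos: [0.4015, -0.1922, 0.2994]
ee_rot: [-3.14, 0.001, 0.121]
wrist_force: [-0.5, -0.1, -0.8]
width: 0.0659
finger_force: 0.0
```

```bash
python3 - <<'E'
from h import *
print(togo(.401,-.193,np.radians(6.6-90),.012))
s=cam("wrist");im=s["image"][:,:,::-1]
cv2.imwrite("pics/w7.png",im)
for b in bars(s): print(b)
s=cam("top")
for b in bars(s):
    if .3<b[2][0]<.5 and abs(b[2][1])<.3: print(b)
E
```

```text
(array([-0.01 ,  0.018,  1.769]), 'turn', np.float64(0.033), 'alt', np.float64(-17.967), 'j6', np.float64(0.88))
(array([436.,   2.]), np.int32(137), array([ 0.5901, -0.3185]), array([0.0033, 0.0413]), 4.7)
(array([499.,  15.]), np.int32(183), array([ 0.5895, -0.3753]), array([0.0178, 0.0204]), 7.0)
(array([428.,  23.]), np.int32(217), array([ 0.5739, -0.318 ]), array([0.0453, 0.0042]), 89.9)
(array([93., 72.]), np.int32(982), array([ 0.5007, -0.0192]), array([0.1264, 0.0162]), 86.3)
(array([203.,  64.]), np.int32(111), array([ 0.5191, -0.1305]), array([0.0369, 0.0031]), 89.4)
(array([125., 140.]), np.int32(3423), array([ 0.4429, -0.0299]), array([0.1009, 0.0982]), 84.7)
(array([  4., 169.]), np.int32(435), array([0.4102, 0.0501]), array([0.0124, 0.0547]), 84.0)
(array([260., 142.]), np.int32(284), array([ 0.4585, -0.1877]), array([0.0129, 0.0187]), 7.0)
(array([259., 201.]), np.int32(2706), array([ 0.3989, -0.1782]), array([0.1007, 0.0648]), 5.7)
(array([360., 230.]), np.int32(158), array([ 0.3834, -0.2988]), array([0.061 , 0.0039]), 90.0)
(array([280., 262.]), np.int32(303), array([ 0.3369, -0.2171]), array([0.0083, 0.0894]), 0.6)
(array([297., 303.]), np.int32(70), array([ 0.2914, -0.2483]), array([0.0063, 0.0154]), 7.1)
(array([242., 219.]), np.int32(271), array([ 0.4463, -0.0639]), array([0.0271, 0.1122]), 84.5)
(array([201., 221.]), np.int32(271), array([0.4374, 0.0702]), array([0.1114, 0.027 ]), 8.3)
(array([145., 231.]), np.int32(274), array([0.4002, 0.2499]), array([0.0272, 0.112 ]), 84.0)
```

View pics/w7.png

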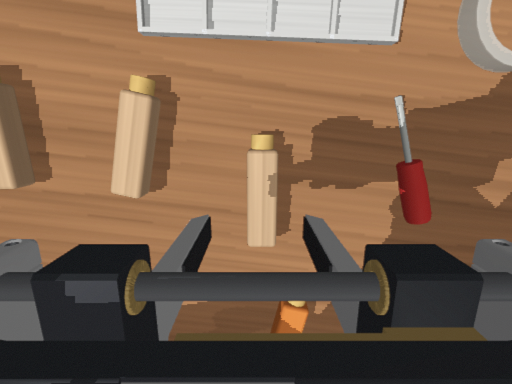

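The blank is centred between the fingers: ferrule at (262,142), bar spanning rows 148–244. Grasp.

Emit:
apply_moves(moves=[[[0,0,1,0,0.3],[0,0,1.75,0,0.3],[0,0,1.75,0,0.3],[0,0,1.75,0,1],[0,0,1.75,0,1],[0,0,1.75,0,1],[0,0,1.75,0,1],[0,0,1.75,0,1],[0,0,1.75,0,1],[0,0,1.75,0,1]]])

```text
time: 24.22
tool_pos: [0.4017, -0.1938, 0.2143]
ee_rot: [3.139, -0.002, 0.118]
wrist_force: [-0.2, -1.8, 5.7]
width: 0.0294
finger_force: 30.0
```

Emit:
apply_moves(moves=[[[0,0,-0.5,0,1],[0,0,-1.4,0,1],[0,0,-1.4,0,1]]])

```text
time: 24.6
tool_pos: [0.4022, -0.1937, 0.286]
ee_rot: [3.138, -0.005, 0.118]
wrist_force: [0.6, 0.5, -1.7]
width: 0.0298
finger_force: 30.0
```

```bash
cat >> h.py <<'E'
def lane(k):
    a=np.radians(4.8); c=np.array([.6365,-.1748]); X=np.array([np.cos(a),np.sin(a)]);Y=np.array([-X[1],X[0]])
    return c+k*Y-.007*X
E
python3 - <<'E'
from h import *
o=telemetry.get_obs();print(o["tool_pos"],o["width"])
print(lane(-.087),togo(*lane(-.087),np.radians(4.8-90),.019))
E
```

```text
[ 0.40215015 -0.19367751  0.286028  ] 0.0298386960875661
[ 0.63680452 -0.26208062] (array([4.492, 1.907, 1.391]), 'turn', np.float64(0.197), 'alt', np.float64(-17.803), 'j6', np.float64(0.88))
```

Emit:
apply_moves(moves=[[[1,0.4,0,0.2,1],[2,0.8,0,0.2,1],[3,1.25,0,0.2,1],[4,1.7,0,0.2,1],[4.5,1.9,0,0.2,1],[4.5,1.9,0,0.2,1],[4.5,1.9,0.6,0.2,1],[4.5,1.9,0.6,0.2,1]]])

```text
time: 25.6
tool_pos: [0.6339, -0.2602, 0.2484]
ee_rot: [-3.136, 0.009, 0.083]
wrist_force: [-0.2, 0.7, -2.2]
width: 0.0299
finger_force: 30.0
```

```bash
python3 - <<'E'
from h import *
o=telemetry.get_obs();print(o["tool_pos"],o["width"],togo(*lane(-.087),np.radians(4.8-90),.021))
s=cam("wrist");cv2.imwrite("pics/w8.png",s["image"][:,:,::-1])
for k in(-.116,-.058):
  a=np.radians(4.8)
  for z in(.005,.012): print(k,z,pix(s,(*(lane(k)+.07*np.array([np.cos(a),np.sin(a)])),z)))
E
```

```text
[ 0.63390118 -0.26022444  0.24840318] 0.029873264192742846 (array([0.06 , 0.045, 0.567]), 'turn', np.float64(-0.003), 'alt', np.float64(17.997), 'j6', np.float64(1.02))
-0.116 0.005 [296.71249097 122.07735448]
-0.116 0.012 [297.96907318 121.92419616]
-0.058 0.005 [225.62502234 122.02923224]
-0.058 0.012 [224.57420546 121.87471211]
```

View pics/w8.png

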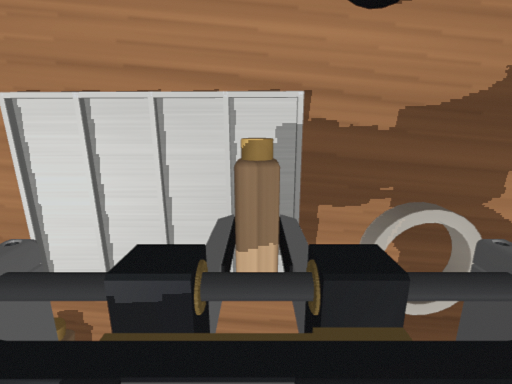

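The left rib is at x≈229 and the right wall at x≈300, about 2 mm right of my prediction. I'll correct that and lower.

Emit:
apply_moves(moves=[[[0.06,0.09,0.3,0,1],[0.06,0.09,0.5,0,1],[0.06,0.09,0.56,0,1],[0.06,0.09,0.56,0,1],[0.06,0.09,0.56,0,0.55],[0.06,0.09,0.56,0,0.55],[0.06,0.09,0.56,0,0.55],[0.06,0.09,-0.5,0,0.55],[0.06,0.09,-1,0,0.5],[0.06,0.09,-1.5,0,0.3]]])

```text
time: 26.9
tool_pos: [0.6393, -0.2653, 0.33]
ee_rot: [3.141, -0.001, 0.083]
wrist_force: [-0.1, -0.1, 0.0]
width: 0.0537
finger_force: 0.0
```

```bash
sed -i 's/\[.6365,-.1748\]/[.6365,-.1768]/' h.py; python3 - <<'E'
from h import *
o=telemetry.get_obs();print(o["tool_pos"],o["width"])
s=cam("wrist");cv2.imwrite("pics/w9.png",s["image"][:,:,::-1])
print(togo(.439,-.0633,np.radians(-5.7-90),.1))
E
```

```text
[ 0.63930903 -0.26533203  0.33000151] 0.05372684368013042
(array([-3.669, -4.367,  0.662]), 'turn', np.float64(1.048), 'alt', np.float64(-16.952), 'j6', np.float64(1.01))
```

Emit:
apply_moves(moves=[[[-3.67,-4.37,0.66,1.05,0.3],[-3.67,-4.37,0.66,1.05,0.3],[-3.67,-4.37,0.66,1.05,0.3],[-3.67,-4.37,0.66,1.05,0.3],[-3.67,-4.37,0.66,1.05,0.3],[-3.67,-4.37,0.66,1.05,0.3],[-3.67,-4.37,0.66,1.05,0.3],[-3.67,-4.37,0.66,1.05,0.3]]])

```text
time: 27.95
tool_pos: [0.4391, -0.0637, 0.2955]
ee_rot: [3.141, -0.001, -0.101]
wrist_force: [-0.2, -0.0, -0.1]
width: 0.066
finger_force: 0.0
```

```bash
python3 - <<'E'
from h import *
print(togo(.439,-.0633,np.radians(-5.7-90),.015))
s=cam("wrist");w=cv2.resize(s["image"][:,:,::-1],None,fx=.75,fy=.75)
t=cam("top");im=t["image"][120:260,120:330,::-1];a=cv2.resize(im,None,fx=1.9,fy=1.9,interpolation=cv2.INTER_CUBIC)
b=cv2.resize(cv2.imread("pics/w9.png"),None,fx=.75,fy=.75)
C=np.zeros((560,790,3),np.uint8);C[:288,:384]=w;C[:288,390:774]=b;C[290:290+a.shape[0],:a.shape[1]]=a;cv2.imwrite("pics/m1.png",C)
E
```

```text
(array([-0.005, -0.008,  1.629]), 'turn', np.float64(-0.008), 'alt', np.float64(17.992), 'j6', np.float64(1.4))
```

View pics/m1.png

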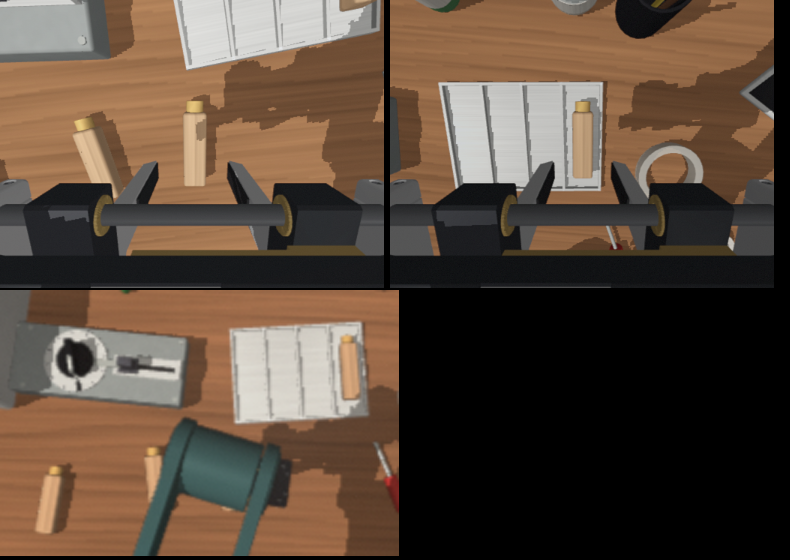

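The first blank lies flat inside the right-hand lane, and the next is centred between the fingers.

Emit:
apply_moves(moves=[[[0,0,1,0,0.3],[0,0,1.6,0,0.3],[0,0,1.6,0,0.3],[0,0,1.6,0,1],[0,0,1.6,0,1],[0,0,1.6,0,1],[0,0,1.6,0,1],[0,0,1.6,0,1],[0,0,1.6,0,1],[0,0,1.6,0,1]]])

```text
time: 29.3
tool_pos: [0.4386, -0.0631, 0.2161]
ee_rot: [3.141, -0.002, -0.1]
wrist_force: [-0.1, -1.8, 5.3]
width: 0.0296
finger_force: 30.0
```

Emit:
apply_moves(moves=[[[0,0,-0.5,0,1],[0,0,-1.4,0,1],[0,0,-1.4,0,1]]])

```text
time: 29.68
tool_pos: [0.4393, -0.0629, 0.2882]
ee_rot: [3.141, -0.007, -0.1]
wrist_force: [0.2, -0.3, -0.9]
width: 0.0298
finger_force: 30.0
```

```bash
python3 - <<'E'
from h import *
o=telemetry.get_obs();print(o["tool_pos"],o["width"])
print(togo(*lane(-.029),np.radians(4.8-90),.05))
E
```

```text
[ 0.43926765 -0.06291109  0.28819549] 0.02980613156123297
(array([4.115, 2.469, 0.813]), 'turn', np.float64(-1.052), 'alt', np.float64(16.948), 'j6', np.float64(1.4))
```

Emit:
apply_moves(moves=[[[1,0.6,0,-0.5,1],[2,1.2,0,-1.05,1],[3,1.8,0,-1.05,1],[4,2.4,0,-1.05,1],[4.12,2.47,0,-1.05,1],[4.12,2.47,0.5,-1.05,1],[4.12,2.47,0.8,-1.05,1],[4.12,2.47,0.8,-1.05,1]]])

```text
time: 30.68
tool_pos: [0.6297, -0.2053, 0.2424]
ee_rot: [-3.139, 0.005, 0.084]
wrist_force: [-0.1, 1.0, -1.4]
width: 0.0295
finger_force: 30.0
```

```bash
python3 - <<'E'
from h import *
print(telemetry.get_obs()["width"],togo(*lane(-.029),np.radians(4.8-90),.0225))
E
```

```text
0.029530886675897282 (array([0.046, 0.024, 0.418]), 'turn', np.float64(0.0), 'alt', np.float64(-18.0), 'j6', np.float64(1.09))
```

Emit:
apply_moves(moves=[[[0.04,0.02,0.2,0,1],[0.04,0.02,0.42,0,1],[0.04,0.02,0.42,0,1],[0.04,0.02,0.42,0,0.55],[0.04,0.02,0.42,0,0.55],[0.04,0.02,0.42,0,0.55],[0.04,0.02,-0.5,0,0.55],[0.04,0.02,-1,0,0.5],[0.04,0.02,-1.5,0,0.3]]])

```text
time: 31.8
tool_pos: [0.633, -0.2072, 0.3218]
ee_rot: [3.141, -0.001, 0.083]
wrist_force: [0.0, -0.2, 0.0]
width: 0.054
finger_force: 0.0
```

```bash
python3 - <<'E'
from h import *
s=cam("top")
for b in bars(s):
    if .3<b[2][0]<.75 and abs(b[2][1])<.35: print(b)
print(togo(.4305,.0693,np.radians(8.3-90),.1))
E
```

```text
(array([287., 169.]), np.int32(152), array([ 0.6142, -0.2051]), array([0.0585, 0.0287]), 5.1)
(array([303., 167.]), np.int32(96), array([ 0.6177, -0.2623]), array([0.0542, 0.0234]), 0.6)
(array([201., 221.]), np.int32(285), array([0.4376, 0.0702]), array([0.1118, 0.0279]), 8.4)
(array([145., 231.]), np.int32(286), array([0.4002, 0.2501]), array([0.028 , 0.1121]), 83.8)
(array([-3.591, -5.855,  0.495]), 'turn', np.float64(-0.353), 'alt', np.float64(17.647), 'j6', np.float64(1.09))
```

Emit:
apply_moves(moves=[[[-3.6,-5.85,0.5,-0.35,0.3],[-3.6,-5.85,0.5,-0.35,0.3],[-3.6,-5.85,0.5,-0.35,0.3],[-3.6,-5.85,0.5,-0.35,0.3],[-3.6,-5.85,0.5,-0.35,0.3],[-3.6,-5.85,0.5,-0.35,0.3],[-3.6,-5.85,0.5,-0.35,0.3],[-3.6,-5.85,0.5,-0.35,0.3],[-3.6,-5.85,0.5,-0.35,0.3]]])

```text
time: 32.98
tool_pos: [0.4301, 0.0685, 0.2953]
ee_rot: [3.141, -0.0, 0.143]
wrist_force: [0.5, 0.1, -0.3]
width: 0.0659
finger_force: 0.0
```

```bash
python3 - <<'E'
from h import *
print(togo(.4305,.0693,np.radians(8.3-90),.016))
E
```

```text
(array([ 0.01 , -0.016,  1.606]), 'turn', np.float64(-0.012), 'alt', np.float64(17.988), 'j6', np.float64(1.46))
```

Emit:
apply_moves(moves=[[[0,0,1,0,0.3],[0,0,1.6,0,0.3],[0,0,1.6,0,0.3],[0,0,1.6,0,1],[0,0,1.6,0,1],[0,0,1.6,0,1],[0,0,1.6,0,1],[0,0,1.6,0,1],[0,0,1.6,0,1],[0,0,1.6,0,1]]])

```text
time: 34.22
tool_pos: [0.4297, 0.0692, 0.2161]
ee_rot: [3.14, -0.002, 0.144]
wrist_force: [-0.3, -2.3, 5.9]
width: 0.0296
finger_force: 30.0
```

Emit:
apply_moves(moves=[[[0,0,-0.5,0,1],[0,0,-1.4,0,1],[0,0,-1.4,0,1]]])

```text
time: 34.6
tool_pos: [0.4303, 0.0697, 0.2881]
ee_rot: [-3.141, -0.007, 0.145]
wrist_force: [-0.0, -0.9, -0.9]
width: 0.0294
finger_force: 30.0
```

```bash
python3 - <<'E'
from h import *
print(telemetry.get_obs()["width"],togo(*lane(.029),np.radians(4.8-90),.05))
E
```

```text
0.029448271628481203 (array([3.262, 4.885, 0.803]), 'turn', np.float64(0.349), 'alt', np.float64(-17.651), 'j6', np.float64(1.46))
```

Emit:
apply_moves(moves=[[[0.5,1,0,0.35,1],[1,2,0,0.35,1],[1.7,3,0,0.35,1],[2.5,4,0,0.35,1],[3.26,4.88,0,0.35,1],[3.26,4.88,0,0.35,1],[3.26,4.88,0.8,0.35,1],[3.26,4.88,0.8,0.35,1]]])

```text
time: 35.6
tool_pos: [0.6234, -0.1472, 0.2393]
ee_rot: [-3.136, 0.011, 0.084]
wrist_force: [-1.2, 0.1, -2.1]
width: 0.0297
finger_force: 30.0
```

```bash
python3 - <<'E'
from h import *
print(telemetry.get_obs()["width"],togo(*lane(.029),np.radians(4.8-90),.0225))
E
```

```text
0.029693436933467654 (array([0.076, 0.033, 0.355]), 'turn', np.float64(0.0), 'alt', np.float64(-18.0), 'j6', np.float64(1.17))
```

Emit:
apply_moves(moves=[[[0.04,0.02,0.2,0,1],[0.04,0.02,0.4,0,1],[0.04,0.02,0.42,0,1],[0.04,0.02,0.42,0,0.55],[0.04,0.02,0.42,0,0.55],[0.04,0.02,0.42,0,0.55],[0.04,0.02,-0.5,0,0.55],[0.04,0.02,-1,0,0.5],[0.04,0.02,-1.5,0,0.3]]])

```text
time: 36.72
tool_pos: [0.6278, -0.1495, 0.3218]
ee_rot: [3.141, -0.001, 0.083]
wrist_force: [0.8, 0.4, 0.1]
width: 0.054
finger_force: 0.0
```

```bash
python3 - <<'E'
from h import *
s=cam("wrist","w10")
s=cam("top")
for b in bars(s):
    if .3<b[2][0]<.75 and abs(b[2][1])<.35: print(b)
print(togo(.3932,.2508,np.radians(-6.1-90),.15))
E
```

```text
(array([304., 168.]), np.int32(148), array([ 0.6213, -0.2639]), array([0.0613, 0.0268]), 0.6)
(array([269., 169.]), np.int32(163), array([ 0.6113, -0.1474]), array([0.0609, 0.0267]), 1.3)
(array([145., 231.]), np.int32(285), array([0.4002, 0.25  ]), array([0.028 , 0.1121]), 83.6)
(array([-4.018, -8.372, -0.544]), 'turn', np.float64(1.087), 'alt', np.float64(-16.913), 'j6', np.float64(1.17))
```

Emit:
apply_moves(moves=[[[-4,-8.35,-0.5,1.1,0.3],[-4,-8.35,-0.5,1.1,0.3],[-4,-8.35,-0.5,1.1,0.3],[-4,-8.35,-0.5,1.1,0.3],[-4,-8.35,-0.5,1.1,0.3],[-4,-8.35,-0.5,1.1,0.3],[-4,-8.35,-0.5,1.1,0.3],[-4,-8.35,-0.5,1.1,0.3],[-4,-8.35,-0.5,1.1,0.3],[-4,-8.35,-0.5,1.1,0.3]]])

```text
time: 38.08
tool_pos: [0.3939, 0.2494, 0.3444]
ee_rot: [3.14, 0.001, -0.109]
wrist_force: [0.5, -0.6, -0.6]
width: 0.0658
finger_force: 0.0
```

```bash
python3 - <<'E'
from h import *
print(togo(.3932,.2508,np.radians(-6.3-90),.016))
s=cam("wrist");w=cv2.resize(s["image"][:,:,::-1],None,fx=.75,fy=.75)
b=cv2.resize(cv2.imread("pics/w10.png"),None,fx=.75,fy=.75)
cv2.imwrite("pics/m2.png",np.hstack([w,b]))
E
```

```text
(array([-0.016, -0.029,  2.588]), 'turn', np.float64(0.005), 'alt', np.float64(-17.995), 'j6', np.float64(2.12))
```

View pics/m2.png

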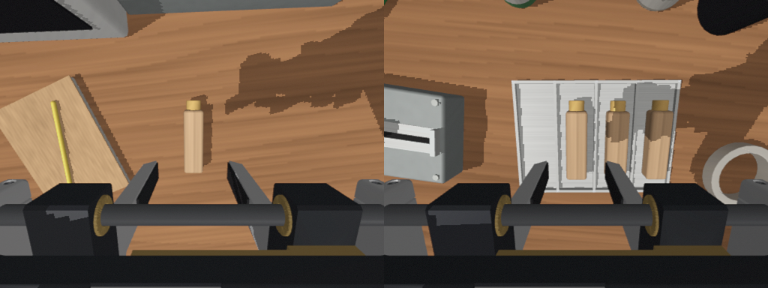

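Three blanks sit in three lanes, and the last one is centred between the fingers.

Emit:
apply_moves(moves=[[[0,-0.03,1,0,0.3],[0,-0.03,2,0,0.3],[0,-0.03,2.58,0,0.3],[0,-0.03,2.58,0,0.3],[0,-0.03,2.58,0,1],[0,-0.03,2.58,0,1],[0,-0.03,2.58,0,1],[0,-0.03,2.58,0,1],[0,-0.03,2.58,0,1],[0,-0.03,2.58,0,1]]])

```text
time: 39.38
tool_pos: [0.3941, 0.2515, 0.217]
ee_rot: [-3.142, -0.001, -0.108]
wrist_force: [-0.6, -2.2, 6.6]
width: 0.0297
finger_force: 30.0
```

Emit:
apply_moves(moves=[[[0,0,0,0,1],[0,0,-0.5,0,1],[0,0,-1.4,0,1],[0,0,-1.4,0,1]]])

```text
time: 39.88
tool_pos: [0.3949, 0.2521, 0.2894]
ee_rot: [-3.137, -0.006, -0.109]
wrist_force: [-0.2, -0.3, -0.9]
width: 0.0293
finger_force: 30.0
```

```bash
python3 - <<'E'
from h import *
print(telemetry.get_obs()["width"],togo(*lane(.087),np.radians(4.8-90),.05))
E
```

```text
0.029318166081206933 (array([5.258, 6.327, 0.813]), 'turn', np.float64(-1.102), 'alt', np.float64(16.898), 'j6', np.float64(2.13))
```

Emit:
apply_moves(moves=[[[0.2,1.1,-0.3,-0.5,1],[0.4,2.2,-0.3,-1.1,1],[0.6,3.3,-0.3,-1.1,1],[1.0,4.4,-0.3,-1.1,1],[1.4,5.3,-0.3,-1.1,1],[2.4,5.8,-0.3,-1.1,1],[3.4,6.2,-0.3,-1.1,1],[4.4,6.33,-0.3,-1.1,1],[5.26,6.33,-0.2,-1.1,1],[5.26,6.33,0,-1.1,1]]])

```text
time: 41.12
tool_pos: [0.6227, -0.0921, 0.2825]
ee_rot: [-3.14, 0.003, 0.083]
wrist_force: [-0.4, -0.1, -1.4]
width: 0.0295
finger_force: 30.0
```

Emit:
apply_moves(moves=[[[0,0,0.4,0,1],[0,0,0.8,0,1],[0,0,0.8,0,1]]])

```text
time: 41.5
tool_pos: [0.6192, -0.0912, 0.2429]
ee_rot: [-3.14, 0.006, 0.083]
wrist_force: [-0.8, 0.0, -0.2]
width: 0.0296
finger_force: 30.0
```

```bash
python3 - <<'E'
from h import *
print(telemetry.get_obs()["width"],togo(*lane(.087),np.radians(4.8-90),.0235))
E
```

```text
0.029561688871064605 (array([ 0.064, -0.005,  0.408]), 'turn', np.float64(-0.002), 'alt', np.float64(17.998), 'j6', np.float64(1.25))
```

Emit:
apply_moves(moves=[[[0.04,0,0.2,0,1],[0.04,0,0.41,0,1],[0.04,0,0.41,0,1],[0.04,0,0.41,0,0.55],[0.04,0,0.41,0,0.55],[0.04,0,0.41,0,0.55],[0.04,0,-0.5,0,0.55],[0.04,0,-1.5,0,0.5],[-4,0,-1.5,0,0.3],[-4,0,-1.5,0,0.3]]])

```text
time: 42.75
tool_pos: [0.4976, -0.1022, 0.3225]
ee_rot: [3.14, -0.003, 0.084]
wrist_force: [-0.6, -0.9, 1.7]
width: 0.0632
finger_force: 0.0
```

Emit:
apply_moves(moves=[[[-3,0,-1.5,0,0.3],[-3,0,-1.5,0,0.3],[-3,0,-1.5,0,0.3],[-3,0,-1.5,0,0.3],[-3,0,-1.5,0,0.3]]])

```text
time: 43.38
tool_pos: [0.3492, -0.1144, 0.3961]
ee_rot: [3.141, -0.001, 0.083]
wrist_force: [-0.4, 0.6, -0.0]
width: 0.0655
finger_force: 0.0
```

```bash
python3 - <<'E'
from h import *
s=cam("top");im=s["image"][125:255,130:390,::-1]
cv2.imwrite("pics/f.png",cv2.resize(im,None,fx=3,fy=3,interpolation=cv2.INTER_CUBIC))
E
```

```text
(no output)
```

View pics/f.png

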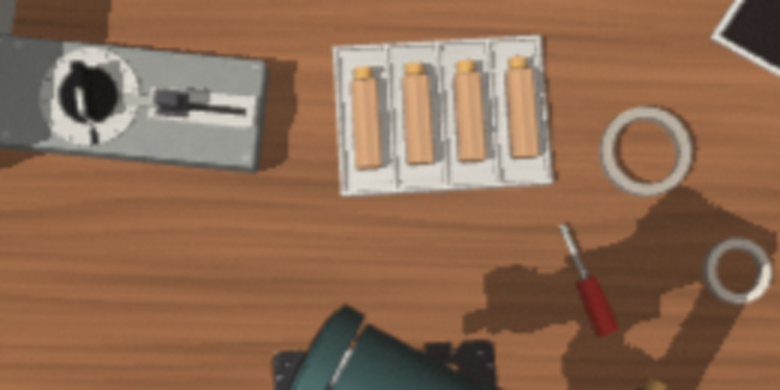

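The final view shows all four blanks flat in their own lanes, the lock home and the bystanders untouched.

```bash
python3 -c "
from bench import ticket; print(ticket.close_job())"
```

```text
the job is handed in; nothing more can be done
None
```

Job handed in: the knob pointer was within about 0.5° of the index mark when measured before relocking, the lock is slid fully home, and all four blanks lie flat in their own lanes with the other things left where they were.

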